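# Click the mixer cover shut, then mesh the beater and hold it home

## Task

Get the white mixer base ready: first press the orange hinged cover down over its unused drive outlet until it clicks and stays shut by itself. Then lift the beater straight out of its round white parking stand by its orange grip, turn it until its cross-shaped splines mesh with the cross socket of the grey drive turret, and slide it fully home against the spring in the socket. Finish while still gripping the beater and pressing it down, with its flange flat on the turret (the spring lifts it if you let go), and do not disturb the flat tin and the small carton.

Things in the scene. Friction and masses are not known exactly. Their poses are not given: they have to be found in the camera images.
- mixer: White mixer base, fixed box 170 (x) x 240 (y) mm, flat top 60 mm high, dial on its front (-x). Origin: centre of the underside, z up. On top at (0, -65) mm a grey round drive turret, 52 mm in diameter, its top 84 mm above the worktop; at y = +60 mm the unused outlet with the orange cover.
- catch (a point): Middle of the top of the grey catch block (12 x 30 mm) in front of the cover's free edge, 81 mm above the worktop (6 mm higher than the shut cover). A sprung ball in it must be passed in the cover's last few degrees, with 4 to 8 N on the outer half of the cover, and then holds the cover shut.
- cover (a joint): Angle in rad of the orange cover (plate 80 x 80 mm, 6 mm thick) about the hinge along its far edge (the mixer's y axis). 0 = shut: level, upper face 75 mm above the worktop. Larger = free edge up, at most 1.0; starts at 0.45 to 0.75. Stiff enough to stay there; a weak spring (about 1 N at the free edge) lifts it if it is nearly shut but not caught.
- cover_hinge (a point): Middle of the cover's hinge line, in the middle of the cover's thickness. The axes turn with the cover: x lies in the plate and points away from the free edge, y along the hinge, z out of its upper face. The plate reaches from 2 to 82 mm along -x.
- cover_edge (a point): Middle of the cover's free edge, at its upper face, 82 mm from the hinge line.
- socket (a point): Centre of the mouth of the cross-shaped socket, level with the turret's top. z up; x, y along its two slots, each 9 mm wide, 42 mm long, 24 mm deep (a quarter turn gives the same socket). The turret turns only stiffly (0.25 N m) and starts at any angle. A red sprung pin in the middle begins 8 mm below the mouth: 2 N at first touch, 9 N when the beater is home, 10 mm lower.
- beater: Beater, 116 mm tall, 0.08 to 0.16 kg, upright. Origin: centre of the splines' lower end, z up. Crossed splines along its x and y: 30 mm across, 6 mm thick, 18 mm tall, lower edges rounded. Above them a flange 44 mm in diameter, underside at z = 18 mm, and a wire cage up to 51 mm wide. Home: flange on the turret's top, origin 18 mm below socket.
- beater_grip (a point): Centre of the beater's orange grip, 96 mm above the beater's origin: a square block 24 x 24 mm, 40 mm tall, flat faces square to the beater's x and y, so in line with the splines. It stands on a grey collar, 40 mm in diameter, whose top is 20 mm below this point (76 mm above the beater's origin).
- stand: White round parking stand, fixed, 76 mm in diameter at its foot, 30 mm high, with a round bore that holds the splines; the beater's flange rests on its rim, so the beater's origin stands 12 mm above the worktop. Origin: centre of the underside.
- fish_tin: Bystander: flat round food tin with gold lid, 86 mm in diameter, 40 mm high. Origin: centre of the underside.
- carton: Bystander: small white carton with a picture of oranges, 31 x 86 mm, 49 mm high. Origin: centre of the underside.
Things that resemble listed ones, but are neither listed nor needed, are in the scene too. Leave any purple look-alike of the beater alone. There is more than one size of the stand; the job needs the larger.

How it is judged:
On the way, in this order (a step that is already met when the one before it is completed fails the run):
1. the cover stays shut in its catch with the gripper off it, the beater still in its stand (value of joint cover below 0.04 rad and contact force between the fingers and mixer below 0.1 N and z of beater in the frame of stand below 0.02 m), for 0.2 s.
2. the beater is lifted out of its stand (z of beater in the frame of stand above 0.04 m and contact force between the fingers and beater above 1 N), for 0.1 s.
At the end, for the whole second after the job is handed in: Cover still shut (under 0.04 rad). Beater meshed (axis within 4 mm, upright within 0.06 rad, splines within 0.2 rad of the slots), its lower end 16 mm or more below the socket mouth (18 is flush), still gripped (over 2 N) and pressed on the mixer with over 5 N (value of joint cover below 0.04 rad and z of beater in the frame of socket below -0.016 m and horizontal distance between beater and socket below 0.004 m and angle between beater's own z axis and vertical below 0.06 rad and (angle between the x axis of beater and the x axis of socket, either way round below 0.2 rad or angle between the x axis of beater and the y axis of socket, either way round below 0.2 rad) and contact force between the fingers and beater above 2 N and contact force between beater and mixer above 5 N); the arm keeps its last pose, push and grip.
It fails at once if the flat tin or the small carton is moved by more than 30 mm or tipped (distance of any of fish_tin, carton from where it was at the start of the episode above 0.03 m or angle between any of fish_tin, carton's own z axis and vertical above 0.4 rad).
It also fails if it takes over 51 s, if anything falls off the work surface, if the arm or the gripper's body presses on something with over 40 N, if the wrist force passes 120 N, or if a joint passes its speed limit or range.

## Robot

A 6-joint arm with a two-finger parallel gripper is mounted at the origin on a cart in front of the work surface, level with it; the furniture and walls round the work are solid. World frame = base frame: x ahead of the robot, y to its left, z up, the work surface at z = 0. Lengths are in m, angles in rad, forces in N, time in s.
With the tool pointing down it reaches from about 0.35 to 0.85 m from the base axis. Payload 8.1 kg.
Tool frame: the origin (TCP) lies midway between the tips of the shut fingers; the grasp point (between the pads) lies 19 mm behind it; z points along the fingers, y is the line along which they close (so a half turn about z gives the same grasp; the last joint's range is limited). The gripper opens to 93 mm and grips with 3 to 60 N. Pads are 15 mm wide; open, the fingers measure 128 mm over their backs; the gripper's body (75 mm by 188 mm) begins 65 mm behind the grasp point.
Start: joints at [-1.357, 0.13, 1.488, -0, 1.523, -0.085], TCP at [0.177, -0.573, 0.219] pointing down, gripper open.
Joint ranges: [-2.96, 2.96], [-0.89, 2.26], [0.02, 2.5], [-1.34, 4.48], [0, 2.73], [-2.66, 2.66]. Speed limits (rad/s): [2.39, 2.39, 2.79, 3.14, 3.14, 3.14].

## Interface

Orientations are given as a rotation vector (axis times angle).
In Python, from plant import robot, cams gives the robot as it stands. The module is installed in compiled form; this text tells all that it offers.
- The arm moves only by the tool play_rows, never from a script. Its arguments are lists of equal length, an entry for each row: "slide": the shift along the tool's x, y, z scaled (see below), a list of three; "twist": the turn, a rotation vector about the tool's x, y, z scaled (see below), a list of three. A call has exactly 8 rows; each row shifts and turns the commanded pose from where the row before left it, along the tool's axes as they then stand; what a row does not reach is not made up. The controller multiplies each number of a shift by 25 cm and each number of a turn by 60 degrees. A row lasts 1/10 s, in which the tool goes at most 50 mm and 8.59 degrees, less where a joint would pass 70% of its speed; a pose out of reach is approached as far as the arm can. A call with a number of a shift or a turn outside -1 to 1 is refused whole. A call with a gripper value outside its range is refused whole. "fingers" is the closure, from -1 (fully open) to 1 (shut), set as the call begins (left out, the last holds). The fingers move at their own pace and stop on an object; "force" is the grip in N (left out, the last holds). Time passes only in rows, so rows that do not move let the fingers close, or fill a call up. It gives the time, the measured TCP pose, the force, the opening and the grip force at its end, in the units of the state.
- robot.read_state(): the state, without advancing time (a new reading comes with each control period).
- cams.read_camera(name): name is "scene" or "side" or "wrist"; returns (picture, depth): 480x640x3 uint8, red, green, blue; 480x640 float32, m along the optical axis (not along the pixel's ray), 0 where there is no reading.
- cams.get_calibration(name): a dict with "fx", "fy", "cx", "cy" (pixels), "world_from_camera" (4x4, takes a point from camera to world coordinates). Camera axes: x right, y down, z forward; pixel columns grow to the right and rows downward; lengths in m; the calibration is good to about 2 mm. A picture is of the moment at which its call begins: read the wrist's pose just before it. get_calibration takes no time and is no camera call; for the wrist camera it gives the pose at the moment of the call.
- robot.close_job(): hands the job in; it is judged then, once.
The state is a dict: "t": time; "q": joint angles; "dq": joint speeds; "joint_torque": joint torques, N m; "tool_pos": TCP position; "orientation": TCP orientation; "force": force on the tool from outside, world axes, zero at the start; "wrist_torque": the same for the moment, N m; "opening": finger opening in m; "gripper_force": force on a finger pad.
Only numpy, scipy, OpenCV 4.12 (cv2) and the standard library are available. Lean on these libraries where they do the work, as an engineer would, in place of code of your own. Each camera call takes 0.05 s, during which the arm holds its last target. There are 200 camera calls.

## Working session

There is one attempt and no reset: what is moved stays moved. The work goes in short steps, Python scripts to look and compute and a tool call to move; the robot and the scene stay as the last step left them, time stands still between calls to the robot, and variables do not carry over. Pictures are saved under pics/ and viewed, at most 10 in all, crops included, and the job is handed in when it is done.

Besides the shell and the picture viewer there is one more tool, called after "Emit:" as name(argument=value, ...) on one line, values as JSON. play_rows: Moves the arm, as the interface text tells. Shifts and turns lie within -1 to 1; 1 stands for 25 cm of shift or 60 degrees of turn. Its arguments: {"type":"object","properties":{"slide":{"type":"array"},"twist":{"type":"array"},"fingers":{"type":"number"},"force":{"type":"number"}},"required":["slide","twist"]}

```bash
mkdir -p pics; cat > h.py <<'E'
import numpy as np, cv2
from plant import robot, cams
from scipy.spatial.transform import Rotation as R
def grab(n,save=None):
    c=cams.get_calibration(n); im,d=cams.read_camera(n)
    if save: cv2.imwrite('pics/'+save,im[:,:,::-1])
    return im,d,c
def pts(d,c):
    v,u=np.mgrid[:480,:640]
    P=np.stack([(u-c['cx'])/c['fx']*d,(v-c['cy'])/c['fy']*d,d],-1)
    T=np.array(c['world_from_camera']); W=P@T[:3,:3].T+T[:3,3]; W[d==0]=np.nan
    return W
def ray(c,u,v,z):
    T=np.array(c['world_from_camera']); r=T[:3,:3]@np.array([(u-c['cx'])/c['fx'],(v-c['cy'])/c['fy'],1])
    return T[:3,3]+r*(z-T[2,3])/r[2]
E
python3 - <<'E'
from h import *
ims=[]
for n in ['scene','side']:
    im,d,c=grab(n); np.savez(n+'.npz',im=im,d=d,T=c['world_from_camera'],K=[c['fx'],c['fy'],c['cx'],c['cy']])
    cv2.imwrite('pics/%s0.png'%n,im[:,:,::-1]); print(n,np.round(c['world_from_camera'],3),c['fx'])
s=robot.read_state();print(s['t'],s['tool_pos'],s['orientation'],s['opening'],s['force'])
E
```

```text
scene [[ 0.894 -0.232  0.383  0.111]
 [-0.447 -0.422  0.788 -1.144]
 [-0.021 -0.876 -0.482  0.754]
 [ 0.     0.     0.     1.   ]] 463.36967940045565
side [[ 8.700e-01 -2.260e-01  4.390e-01  3.000e-02]
 [-4.930e-01 -3.970e-01  7.740e-01 -1.124e+00]
 [-1.000e-03 -8.900e-01 -4.560e-01  7.220e-01]
 [ 0.000e+00  0.000e+00  0.000e+00  1.000e+00]] 605.7110959702313
0.1 [ 0.1765341  -0.57290963  0.21768939] [-3.10495703e+00 -4.67370908e-01  1.80186760e-04] 0.09306996965232037 [-1.33020523  0.12028208 -0.21255143]
```

View pics/scene0.png

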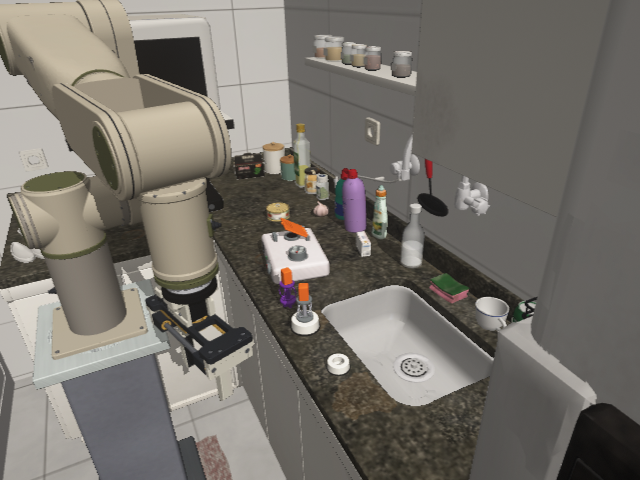

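View pics/side0.png

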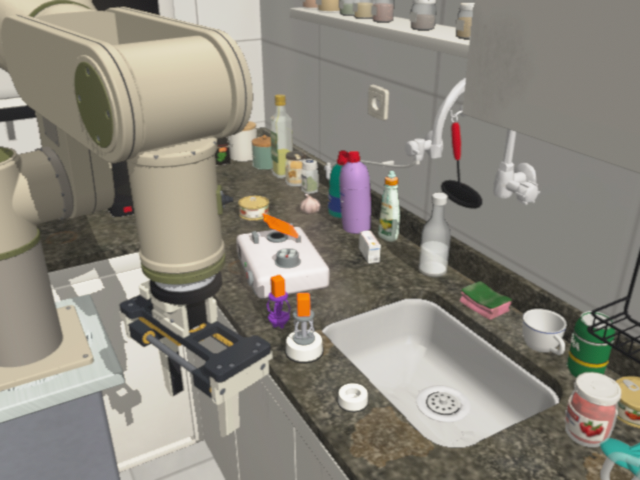

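The scene view shows the mixer at about (293,253), its cover up at (294,228) and the turret at (297,253). The beater's orange grip is at (304,291) in the stand at (305,322). The purple look-alike is at (287,285), the tin at (277,211) and the carton at (363,244). The side view shows the same things, with the turret at (288,258) and the grip at (303,305).

```bash
python3 - <<'E'
from h import *
for n in ['scene','side']:
    f=np.load(n+'.npz'); K=f['K']; c=dict(fx=K[0],fy=K[1],cx=K[2],cy=K[3],world_from_camera=f['T'])
    W=pts(f['d'],c); hsv=cv2.cvtColor(f['im'],cv2.COLOR_RGB2HSV)
    m=((hsv[...,0]<16)&(hsv[...,1]>200)&(hsv[...,2]>150)).astype(np.uint8)
    m[:200]=0
    k,l,st,ce=cv2.connectedComponentsWithStats(m)
    print(n)
    for i in range(1,k):
        if st[i,4]>25:
            p=W[l==i]; print(st[i],np.nanmedian(p,0).round(3),np.nanpercentile(p,3,0).round(3),np.nanpercentile(p,97,0).round(3))
    for nm,lo,hi in [('mixtop',.054,.066),('turret',.080,.088)]:
        b=(np.abs(W[...,2]-(lo+hi)/2)<(hi-lo)/2)&(W[...,0]>.3)&(W[...,0]<.75)&(W[...,1]>-.45)&(W[...,1]<0.2)
        b=cv2.morphologyEx(b.astype(np.uint8),cv2.MORPH_OPEN,np.ones((3,3)))
        k,l,st,ce=cv2.connectedComponentsWithStats(b)
        for i in range(1,k):
            if st[i,4]>40:
                p=W[l==i];r=cv2.minAreaRect(p[:,:2].astype(np.float32)*1000); print(nm,st[i],p.mean(0).round(3),np.round(r[0]),np.round(r[1]),r[2])
    P={'scene':[(305,319),(338,360),(287,300),(277,207),(363,240),(305,270)],'side':[(303,340),(352,392),(277,315),(254,203),(370,240)]}[n]
    for u,v in P: print((u,v),W[v,u].round(3))
E
```

```text
scene
[281 219  26  18 211] [0.594 0.078 0.099] [0.561 0.047 0.079] [0.63  0.12  0.117]
[281 269  10  16 117] [ 0.464 -0.182  0.105] [ 0.455 -0.185  0.082] [ 0.473 -0.168  0.118]
[299 283   9  18 154] [ 0.467 -0.283  0.118] [ 0.457 -0.29   0.092] [ 0.477 -0.269  0.13 ]
mixtop [ 263  228   65   43 1500] [0.561 0.006 0.061] [571.  29.] [235. 165.] 78.58561706542969
(305, 319) [ 0.466 -0.288  0.036]
(338, 360) [ 0.484 -0.428  0.008]
(287, 300) [ 0.461 -0.18   0.027]
(277, 207) [0.653 0.382 0.038]
(363, 240) [ 0.791 -0.022  0.05 ]
(305, 270) [ 0.558 -0.085  0.041]
side
[264 214  31  22 296] [0.593 0.078 0.098] [0.562 0.046 0.079] [0.629 0.12  0.114]
[272 278  12  19 179] [ 0.463 -0.182  0.097] [ 0.457 -0.186  0.08 ] [ 0.476 -0.17   0.113]
[297 294  13  22 191] [ 0.467 -0.284  0.109] [ 0.459 -0.29   0.091] [ 0.478 -0.272  0.125]
mixtop [ 240  227   88   53 2424] [0.563 0.008 0.059] [573.  30.] [237. 165.] 78.6856460571289
turret [305 313  10   8  42] [ 0.478 -0.289  0.086] [ 477. -288.] [28. 10.] 26.902441024780273
(303, 340) [ 0.466 -0.284  0.033]
(352, 392) [ 0.485 -0.431  0.009]
(277, 315) [ 0.464 -0.175  0.029]
(254, 203) [0.655 0.371 0.034]
(370, 240) [ 0.799 -0.013  0.047]
```

```bash
cat >> h.py <<'E'
def plan(pos,yaw=None,show=True):
    """yaw: world angle of tool x, tool pointing down. Prints total shift (tool axes)/0.25 and turn about tool z /60deg, per row minimum"""
    s=robot.read_state(); r=R.from_rotvec(s['orientation']); p=np.array(s['tool_pos'])
    d=r.inv().apply(np.array(pos)-p)/.25
    x=r.as_matrix()[:,0]; y0=np.arctan2(x[1],x[0])
    t=np.zeros(3); yt=y0 if yaw is None else yaw
    goal=R.from_matrix([[np.cos(yt),np.sin(yt),0],[np.sin(yt),-np.cos(yt),0],[0,0,-1]])
    t=(r.inv()*goal).as_rotvec()/np.radians(60)
    n=max(np.linalg.norm(d)/.2,np.linalg.norm(t)/.143)
    print('t',round(s['t'],2),'pos',p.round(4),'yaw',np.degrees(y0).round(2),'total slide',d.round(4),'twist',t.round(4),'minrows',n.round(2),'F',np.round(s['force'],2),'open',round(s['opening'],4),'grip',round(s['gripper_force'],2))
    return d,t
E
python3 - <<'E'
from h import *
c=cams.get_calibration('wrist');s=robot.read_state()
T=np.array(c['world_from_camera']);r=R.from_rotvec(s['orientation']).as_matrix()
print('cam in tool',(r.T@(T[:3,3]-s['tool_pos'])).round(3),(r.T@T[:3,:3]).round(3),c['fx'])
plan([.48,.02,.33],np.radians(-11.4))
E
```

```text
cam in tool [ 0.078 -0.    -0.165] [[-0.   -0.96 -0.28]
 [ 1.   -0.   -0.  ]
 [ 0.   -0.28  0.96]] 410.00897479229405
t 0.1 pos [ 0.1765 -0.5729  0.2177] yaw 17.12 total slide [ 1.8583 -1.91   -0.4458] twist [-1.600e-03  3.000e-04  4.753e-01] minrows 13.51 F [-1.33  0.12 -0.21] open 0.0931 grip 0.0
```

Emit:
play_rows(slide=[[0.15,-0.12,-0.03],[0.15,-0.12,-0.03],[0.15,-0.12,-0.03],[0.15,-0.12,-0.03],[0.15,-0.12,-0.02],[0.15,-0.12,-0.02],[0.15,-0.12,0],[0.15,-0.12,0]], twist=[[0,0,0],[0,0,0],[0,0,0],[0,0,0],[0,0,0],[0,0,0],[0,0,0],[0,0,0]], fingers=1, force=20)

```text
t: 0.9
tool_pos: [0.3933, -0.2539, 0.2586]
orientation: [3.106, 0.467, 0.0]
force: [0.4, -0.6, 0.2]
opening: 0.0334
gripper_force: 0.0
```

Emit:
play_rows(slide=[[0.15,-0.12,0],[0.15,-0.12,0],[0.15,-0.12,0],[0.15,-0.12,0],[0.15,-0.12,0],[0.15,-0.12,0],[0.15,-0.12,0],[0.04,-0.02,0]], twist=[[0,0,0],[0,0,0],[0,0,0],[0,0,0],[0,0,0],[0,0,0],[0,0,0.14],[0,0,0.14]])

```text
t: 1.7
tool_pos: [0.5918, 0.0331, 0.2576]
orientation: [-3.14, -0.007, 0.002]
force: [-1.4, -0.8, -0.5]
opening: 0.0007
gripper_force: 0.0
```

```bash
python3 - <<'E'
from h import *
im,d,c=grab('wrist','w1.png'); np.savez('w1.npz',im=im,d=d,T=c['world_from_camera'],K=[c['fx'],c['fy'],c['cx'],c['cy']])
plan([.59,.03,.26],np.radians(-11.4))
E
```

```text
t 1.75 pos [0.5921 0.0321 0.2574] yaw -0.34 total slide [-0.0083  0.0086 -0.0103] twist [-0.0008  0.0011  0.1843] minrows 1.29 F [-2.09  0.56  0.14] open 0.0005 grip 0.0
```

View pics/w1.png

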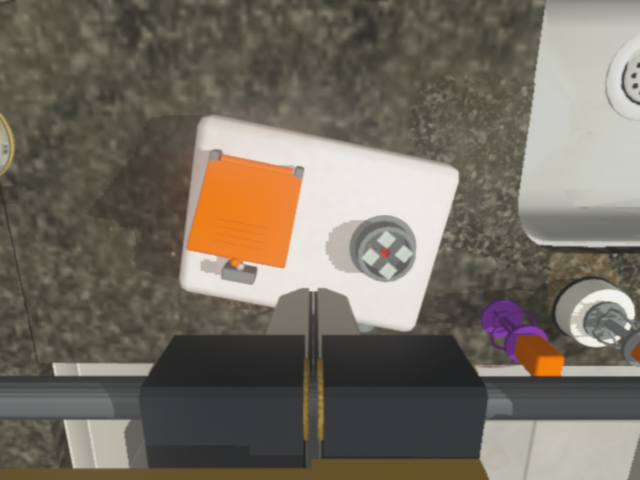

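The wrist view shows the turret centred at about (385,250) with its red pin. The cover's hinge corners are at (215,155) and (299,172), its free edge runs from (188,248) to (286,267), and the catch is at (240,273). The beater stand is at (595,312).

```bash
python3 - <<'E'
from h import *
f=np.load('w1.npz'); K=f['K']; c=dict(fx=K[0],fy=K[1],cx=K[2],cy=K[3],world_from_camera=f['T']); im=f['im'];W=pts(f['d'],c)
hsv=cv2.cvtColor(im,cv2.COLOR_RGB2HSV)
m=((hsv[...,0]<16)&(hsv[...,1]>180)&(hsv[...,2]>150)).astype(np.uint8); m[:,400:]=0
k,l,st,ce=cv2.connectedComponentsWithStats(m); i=1+st[1:,4].argmax()
m=cv2.erode((l==i).astype(np.uint8),np.ones((3,3)));p=W[m>0];p=p[~np.isnan(p[:,2])]
ctr=np.median(p,0);A=np.c_[p[:,:2]-ctr[:2],np.ones(len(p))];s=np.linalg.lstsq(A,p[:,2],rcond=None)[0]
print('cover plane slope angle',np.arctan(np.hypot(*s[:2])),'dir',np.degrees(np.arctan2(s[1],s[0])))
r=cv2.minAreaRect(p[:,:2].astype(np.float32)*1000);b=cv2.boxPoints(r);print('cover box',r,b.round(0))
for q in b/1000: print(q.round(3),'z',(s[:2]@(q-ctr[:2])+s[2]).round(3))
b=(np.abs(W[...,2]-.06)<.006); b[:,480:]=0; b[290:]=0
rr=cv2.minAreaRect(W[b][:,:2].astype(np.float32)*1000);print('mixer',rr,np.median(W[b][:,2]))
t=(np.abs(W[...,2]-.084)<.005); t[:,:320]=0; t[:,440:]=0;t[290:]=0
q=W[t];print('turret',q[:,:2].min(0),q[:,:2].max(0),np.median(q[:,2]),cv2.minEnclosingCircle(q[:,:2].astype(np.float32)*1000))
print('stand',W[287,585],'catch',W[271,243],'px turret ray',ray(c,385,252,.084))
cr=im[205:295,335:435]; cv2.imwrite('pics/w1c.png',cv2.resize(cr,None,fx=5,fy=5,interpolation=cv2.INTER_CUBIC)[:,:,::-1])
E
```

```text
cover plane slope angle 0.5309369100056401 dir 168.81638044839355
cover box ((599.3842163085938, 88.76374816894531), (75.65326690673828, 75.67053985595703), 79.01838684082031) [[555.  59.]
 [629.  44.]
 [644. 119.]
 [569. 133.]]
[0.555 0.059] z 0.118
[0.629 0.044] z 0.073
[0.644 0.119] z 0.073
[0.569 0.133] z 0.118
mixer ((573.05322265625, 33.22871398925781), (234.2120361328125, 163.32150268554688), 78.76360321044922) 0.05866556686675806
turret [ 0.53427758 -0.0558315 ] [ 0.58533609 -0.00486258] 0.08217023283169161 ((559.4634399414062, -30.283096313476562), 25.89221954345703)
stand [ 0.50200101 -0.25783563  0.01409141] catch [0.54233279 0.09586487 0.07846335] px turret ray [ 0.5624861  -0.02887183  0.084     ]
```

View pics/w1c.png

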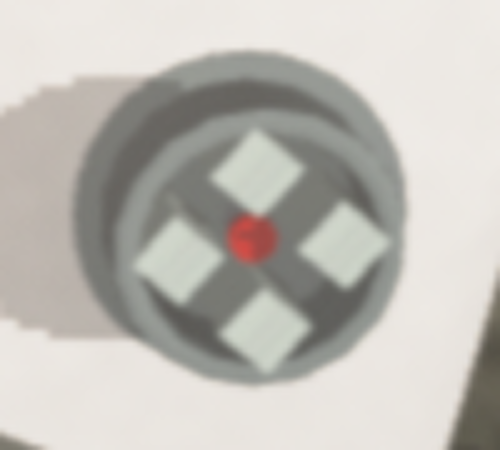

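The crop shows the red pin at about (252,238), with four light blocks above, below, left and right of it. The slots therefore run along the two diagonals.

Next I line up with the mixer and go above the outer half of the cover.

Emit:
play_rows(slide=[[0,0,0],[0,0,0],[-0.047,-0.115,0.05],[-0.047,-0.115,0.05],[0,0,0.15],[0,0,0.15],[0,0,0.08],[0,0,0]], twist=[[0,0,0.09],[0,0,0.09],[0,0,0],[0,0,0],[0,0,0],[0,0,0],[0,0,0],[0,0,0]])

```text
t: 2.55
tool_pos: [0.5747, 0.0885, 0.1341]
orientation: [3.127, -0.283, -0.012]
force: [-0.8, -0.1, 0.1]
opening: 0.0007
gripper_force: 0.0
```

```bash
python3 - <<'E'
from h import *
plan([.580,.093,.075],np.radians(-11.2))
E
```

```text
t 2.55 pos [0.5747 0.0885 0.1341] yaw -10.33 total slide [ 0.0194 -0.0221  0.2363] twist [0.0021 0.0073 0.0145] minrows 1.19 F [-0.84 -0.14  0.15] open 0.0007 grip 0.0
```

Emit:
play_rows(slide=[[0.018,-0.021,0],[0,0,0.03],[0,0,0.03],[0,0,0.03],[0,0,0.03],[0,0,0.03],[0,0,0.02],[0,0,0.016]], twist=[[0,0,0.014],[0,0,0],[0,0,0],[0,0,0],[0,0,0],[0,0,0],[0,0,0],[0,0,0]])

```text
t: 3.35
tool_pos: [0.5832, 0.0937, 0.0915]
orientation: [3.126, -0.309, -0.001]
force: [-1.0, 0.5, 1.7]
opening: 0.0004
gripper_force: 0.5
```

Emit:
play_rows(slide=[[0,0,0.008],[0,0,0.008],[0,0,0.008],[0,0,0.006],[0,0,0.004],[0,0,0],[0,0,0],[0,0,0]], twist=[[0,0,0],[0,0,0],[0,0,0],[0,0,0],[0,0,0],[0,0,0],[0,0,0],[0,0,0]])

```text
t: 4.15
tool_pos: [0.5836, 0.0937, 0.0837]
orientation: [-3.126, 0.309, -0.0]
force: [0.1, 0.5, -0.3]
opening: 0.0007
gripper_force: 0.1
```

Emit:
play_rows(slide=[[0,0,0.008],[0,0,0.008],[0,0,0.004],[0,0,0.004],[0,0,0.004],[0,0,0],[0,0,0],[0,0,0]], twist=[[0,0,0],[0,0,0],[0,0,0],[0,0,0],[0,0,0],[0,0,0],[0,0,0],[0,0,0]])

```text
t: 4.95
tool_pos: [0.5834, 0.0937, 0.0765]
orientation: [3.126, -0.309, -0.0]
force: [0.4, -0.2, 0.4]
opening: 0.0004
gripper_force: 0.0
```

Emit:
play_rows(slide=[[0,0,0.006],[0,0,0.006],[0,0,0.006],[0,0,0.006],[0,0,0],[0,0,0],[0,0,0],[0,0,0]], twist=[[0,0,0],[0,0,0],[0,0,0],[0,0,0],[0,0,0],[0,0,0],[0,0,0],[0,0,0]])

```text
t: 5.75
tool_pos: [0.5839, 0.0938, 0.0741]
orientation: [-3.126, 0.309, -0.001]
force: [-14.6, -2.0, 26.3]
opening: 0.0007
gripper_force: 13.3
```

Emit:
play_rows(slide=[[0,0,-0.04],[0,0,-0.1],[0,0,-0.2],[0,0,-0.2],[0,0,-0.2],[0,0,0],[0,0,0],[0,0,0]], twist=[[0,0,0],[0,0,0],[0,0,0],[0,0,0],[0,0,0],[0,0,0],[0,0,0],[0,0,0]])

```text
t: 6.55
tool_pos: [0.5829, 0.0937, 0.2541]
orientation: [3.126, -0.309, -0.003]
force: [0.0, -0.4, -0.6]
opening: 0.0001
gripper_force: 0.0
```

```bash
cat > cov.py <<'E'
from h import *
im,d,c=grab('wrist','w2.png'); np.savez('w2.npz',im=im,d=d,T=c['world_from_camera'],K=[c['fx'],c['fy'],c['cx'],c['cy']]);W=pts(d,c)
hsv=cv2.cvtColor(im,cv2.COLOR_RGB2HSV)
m=((hsv[...,0]<16)&(hsv[...,1]>180)&(hsv[...,2]>150)).astype(np.uint8)
m&=(np.abs(W[...,0]-.6)<.07)&(np.abs(W[...,1]-.09)<.07)
p=W[cv2.erode(m,np.ones((3,3)))>0];p=p[~np.isnan(p[:,2])]
ctr=np.median(p,0);A=np.c_[p[:,:2]-ctr[:2],np.ones(len(p))];s=np.linalg.lstsq(A,p[:,2],rcond=None)[0]
print(len(p),ctr,'angle',np.arctan(np.hypot(*s[:2])),np.degrees(np.arctan2(s[1],s[0])))
plan([.467,-.285,.25],np.radians(0))
E
python3 cov.py
```

```text
7826 [0.59744494 0.08924476 0.07376394] angle 0.003355918262748973 3.0170020780120184
t 6.6 pos [0.5825 0.0937 0.2534] yaw -11.29 total slide [-0.1564  1.5758  0.0155] twist [ 0.0005  0.0032 -0.1882] minrows 7.92 F [-0.46  0.02 -0.66] open 0.0008 grip 0.0
```

The cover is shut (angle about 0.003 rad). Next I go above the beater with the fingers open.

Emit:
play_rows(slide=[[-0.03,0.195,0],[-0.03,0.195,0],[-0.03,0.195,0],[-0.03,0.195,0],[-0.03,0.195,0],[-0.03,0.195,0],[-0.03,0.195,0],[-0.03,0.195,0]], twist=[[0,0,0],[0,0,0],[0,0,0],[0,0,0],[0,0,0],[0,0,0],[0,0,0],[0,0,0]], fingers=-1)

```text
t: 7.4
tool_pos: [0.4465, -0.2781, 0.2536]
orientation: [-3.125, 0.309, 0.004]
force: [1.0, -0.4, -0.5]
opening: 0.0596
gripper_force: 0.0
```

```bash
python3 - <<'E'
from h import *
im,d,c=grab('wrist','w3.png'); np.savez('w3.npz',im=im,d=d,T=c['world_from_camera'],K=[c['fx'],c['fy'],c['cx'],c['cy']]);W=pts(d,c)
hsv=cv2.cvtColor(im,cv2.COLOR_RGB2HSV)
m=((hsv[...,0]<16)&(hsv[...,1]>180)&(hsv[...,2]>100)).astype(np.uint8)
k,l,st,ce=cv2.connectedComponentsWithStats(m)
for i in range(1,k):
    if st[i,4]>100:
        p=W[(l==i)&(W[...,2]>.05)]; 
        zt=np.nanpercentile(p[:,2],95); t=p[p[:,2]>zt-.004]
        r=cv2.minAreaRect(t[:,:2].astype(np.float32)*1000)
        print(st[i],'top z',zt.round(4),'rect',r,len(t))
plan([.467,-.285,.25])
E
```

```text
[ 283  181   36   38 1007] top z 0.1277 rect ((471.7099609375, -273.7613830566406), (22.33230972290039, 23.473682403564453), 63.967254638671875) 968
[ 153  204   47   41 1342] top z 0.1157 rect ((467.9096374511719, -170.6003875732422), (24.13715362548828, 23.2736873626709), 2.2707533836364746) 887
t 7.45 pos [ 0.4435 -0.2846  0.2534] yaw -11.55 total slide [ 0.0924 -0.0173  0.0131] twist [0.0025 0.0039 0.    ] minrows 0.47 F [-3.28 -3.66 -0.24] open 0.0637 grip 0.0
```

View pics/w3.png

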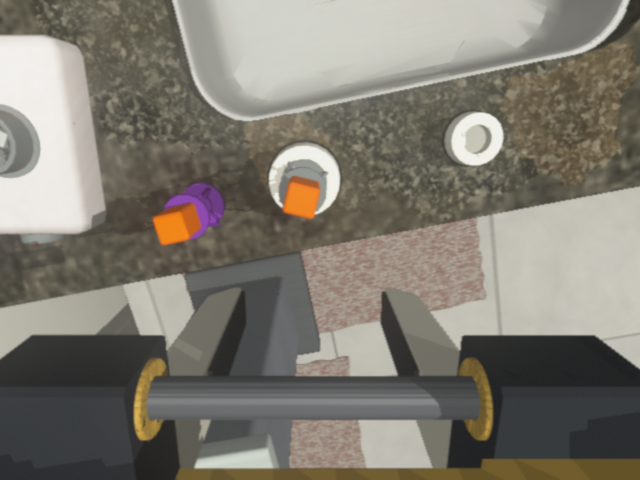

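The view shows the beater grip top at (301,197) in the large stand (305,180), the purple look-alike at (177,224) and the small ring at (474,138). Next: one look at rest, and the slot angle from w1.

```bash
python3 - <<'E'
from h import *
im,d,c=grab('wrist'); W=pts(d,c)
hsv=cv2.cvtColor(im,cv2.COLOR_RGB2HSV)
m=((hsv[...,0]<16)&(hsv[...,1]>180)&(hsv[...,2]>100)).astype(np.uint8); m[:,:250]=0
p=W[(m>0)&(W[...,2]>.05)]; zt=np.nanpercentile(p[:,2],95)
tm=((m>0)&(W[...,2]>zt-.004)).astype(np.uint8); cs=max(cv2.findContours(tm,0,1)[0],key=cv2.contourArea)
q=np.array([ray(c,u,v,.128)[:2] for u,v in cs[:,0]],np.float32)*1000
print('grip top',zt,'ray rect',cv2.minAreaRect(q)); 
f=np.load('w1.npz');K=f['K'];c1=dict(fx=K[0],fy=K[1],cx=K[2],cy=K[3],world_from_camera=f['T']); im=f['im']
b=np.array([ray(c1,335+u/5,205+v/5,.084)[:2] for u,v in [(257,170),(347,245),(265,331),(179,260)]])
print('pads centre',b.mean(0));v1=b[2]-b[0];v2=b[1]-b[3]
print('slot angles',[np.degrees(np.arctan2(v[1],v[0]))%90-45 for v in (v1,v2)],np.linalg.norm(v1),np.linalg.norm(v2))
mm=((np.abs(cv2.cvtColor(im,cv2.COLOR_RGB2HSV)[...,1].astype(int))<40)&(im.min(2)>175)).astype(np.uint8); mm[:214]=0;mm[282:]=0;mm[:,358:].copy();mm[:,:360]=0;mm[:,414:]=0
k,l,st,ce=cv2.connectedComponentsWithStats(mm)
for i in range(1,k):
    if 60<st[i,4]<600:
        ct=cv2.findContours((l==i).astype(np.uint8),0,1)[0][0]
        print(st[i],cv2.minAreaRect(np.array([ray(c1,u,v,.084)[:2] for u,v in ct[:,0]],np.float32)*1000))
print(robot.read_state()['q'])
plan([.4717,-.2738,.20],np.radians(-26))
E
```

```text
grip top 0.12767531586399092 ray rect ((472.368896484375, -273.9610595703125), (22.294404983520508, 23.327930450439453), 64.2713851928711)
pads centre [ 0.55940627 -0.031115  ]
slot angles [np.float64(-39.15175440450338), np.float64(-39.3330689382265)] 0.029520028986021248 0.02913846859136008
[360 214  54  20 301] ((587.7966918945312, -28.93411636352539), (16.568042755126953, 45.772151947021484), 0.2622458040714264)
[378 231  17  16 157] ((574.0521850585938, -29.131439208984375), (11.090946197509766, 10.838460922241211), 51.79905700683594)
[396 246  17  16 148] ((561.1348876953125, -44.92044448852539), (10.368532180786133, 10.690914154052734), 48.77885437011719)
[362 249  17  16 150] ((558.2059936523438, -16.293413162231445), (10.864412307739258, 11.083163261413574), 52.2942008972168)
[380 264  16  15 142] ((545.1971435546875, -32.17201614379883), (11.046819686889648, 10.692081451416016), 50.11482620239258)
[390 264  24  18 155] ((538.6432495117188, -48.464839935302734), (12.947864532470703, 24.96565055847168), 39.85605239868164)
[360 273  21   9  96] ((539.2935791015625, -16.91905975341797), (7.535966396331787, 17.916318893432617), 0.28168344497680664)
[-0.65989827 -0.07792541  1.63735689 -0.00204266  1.58544093  1.11423352]
t 7.5 pos [ 0.445  -0.2814  0.2533] yaw -11.65 total slide [ 0.0993 -0.0516  0.2129] twist [0.0008 0.0036 0.2391] minrows 1.67 F [0.14 1.24 0.41] open 0.0682 grip 0.0
```

Emit:
play_rows(slide=[[0,0,0],[0,0,0],[0.042,-0.037,0.05],[0.042,-0.037,0.05],[0,0,0.1],[0,0,0],[0,0,0],[0,0,0]], twist=[[0,0,0.12],[0,0,0.12],[0,0,0],[0,0,0],[0,0,0],[0,0,0],[0,0,0],[0,0,0]])

```text
t: 8.3
tool_pos: [0.4757, -0.2692, 0.2062]
orientation: [3.063, -0.696, 0.001]
force: [1.2, -0.7, -0.5]
opening: 0.0929
gripper_force: 0.0
```

```bash
python3 - <<'E'
from h import *
plan([.4722,-.2739,.095],np.radians(-25.8))
E
```

```text
t 8.3 pos [ 0.4757 -0.2692  0.2062] yaw -25.6 total slide [-0.0049  0.0231  0.4449] twist [ 0.     -0.0005  0.0033] minrows 2.23 F [ 1.23 -0.66 -0.47] open 0.0929 grip 0.0
```

Emit:
play_rows(slide=[[-0.005,0.023,0],[0,0,0.1],[0,0,0.1],[0,0,0.1],[0,0,0.08],[0,0,0.06],[0,0,0],[0,0,0]], twist=[[0,0,0],[0,0,0],[0,0,0],[0,0,0],[0,0,0],[0,0,0],[0,0,0],[0,0,0]])

```text
t: 9.1
tool_pos: [0.4719, -0.2745, 0.0965]
orientation: [3.063, -0.699, 0.001]
force: [0.1, 0.3, 0.1]
opening: 0.0929
gripper_force: 0.0
```

Emit:
play_rows(slide=[[0,0,0],[0,0,0],[0,0,0],[0,0,0],[0,0,0],[0,0,0],[0,0,0],[0,0,0]], twist=[[0,0,0],[0,0,0],[0,0,0],[0,0,0],[0,0,0],[0,0,0],[0,0,0],[0,0,0]], fingers=1, force=45)

```text
t: 9.9
tool_pos: [0.4716, -0.274, 0.0956]
orientation: [-3.063, 0.698, 0.0]
force: [-0.4, 0.3, -0.8]
opening: 0.0336
gripper_force: 0.0
```

```bash
python3 - <<'E'
from h import *
plan([.4722,-.2739,.095],np.radians(-25.8))
E
```

```text
t 9.9 pos [ 0.4716 -0.274   0.0956] yaw -25.69 total slide [ 0.0021 -0.0016  0.0024] twist [0.     0.0001 0.0018] minrows 0.02 F [-0.36  0.26 -0.81] open 0.0336 grip 0.0
```

Not closed on the grip yet. I wait one call, then lift.

Emit:
play_rows(slide=[[0,0,0],[0,0,0],[0,0,0],[0,0,0],[0,0,0],[0,0,0],[0,0,0],[0,0,0]], twist=[[0,0,0],[0,0,0],[0,0,0],[0,0,0],[0,0,0],[0,0,0],[0,0,0],[0,0,0]])

```text
t: 10.7
tool_pos: [0.4716, -0.2741, 0.0956]
orientation: [3.063, -0.698, -0.0]
force: [-0.2, -0.3, -0.1]
opening: 0.0239
gripper_force: 45.0
```

Emit:
play_rows(slide=[[0,0,-0.04],[0,0,-0.06],[0,0,-0.08],[0,0,-0.1],[0,0,-0.1],[0,0,-0.1],[0,0,-0.08],[0,0,0]], twist=[[0,0,0],[0,0,0],[0,0,0],[0,0,0],[0,0,0],[0,0,0],[0,0,0],[0,0,0]])

```text
t: 11.5
tool_pos: [0.4734, -0.2753, 0.2409]
orientation: [3.06, -0.698, 0.011]
force: [-0.3, 0.4, -0.2]
opening: 0.0239
gripper_force: 45.0
```

```bash
python3 - <<'E'
from h import *
plan([.5594,-.0311,.25],np.radians(-39.2))
im,d,c=grab('side'); cv2.imwrite('pics/s2.png',cv2.resize(im[160:400,180:400],None,fx=2.5,fy=2.5)[:,:,::-1])
E
```

```text
t 11.5 pos [ 0.4734 -0.2753  0.2409] yaw -25.69 total slide [-0.1133 -1.0292 -0.0386] twist [ 0.0003 -0.0074  0.2251] minrows 5.18 F [-0.26  0.36 -0.22] open 0.0239 grip 44.98
```

View pics/s2.png

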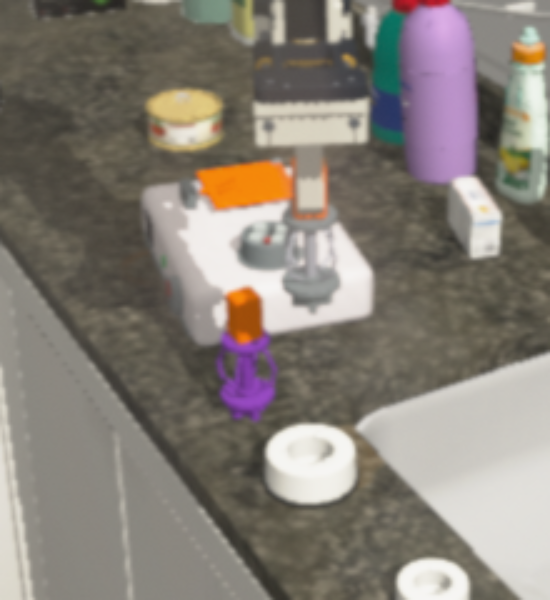

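The beater is held upright and clear of its stand at (312,465) in the crop. Next I carry it above the turret.

Emit:
play_rows(slide=[[-0.016,-0.147,0],[-0.016,-0.147,0],[-0.016,-0.147,0],[-0.016,-0.147,0],[-0.016,-0.147,0],[-0.016,-0.147,0],[-0.016,-0.147,0],[0,0,0]], twist=[[0,0,0],[0,0,0],[0,0,0],[0,0,0],[0,0,0.05],[0,0,0.05],[0,0,0.06],[0,0,0.06]])

```text
t: 12.35
tool_pos: [0.5636, -0.028, 0.2339]
orientation: [-2.962, 1.043, 0.004]
force: [-0.0, -0.9, -1.4]
opening: 0.0238
gripper_force: 45.0
```

Emit:
play_rows(slide=[[0,0,0.03],[0,0,0.03],[0,0,0.03],[0,0,0.03],[0,0,0],[0,0,0],[0,0,0],[0,0,0]], twist=[[0,0,0],[0,0,0],[0,0,0],[0,0,0],[0,0,0],[0,0,0],[0,0,0],[0,0,0]])

```text
t: 13.15
tool_pos: [0.5636, -0.0324, 0.2063]
orientation: [-2.962, 1.046, -0.002]
force: [-0.4, -0.3, -1.5]
opening: 0.0238
gripper_force: 45.0
```

```bash
python3 - <<'E'
from h import *
plan([.5594,-.0311,.175],np.radians(-39.2))
im,d,c=grab('wrist','w5.png')
E
```

```text
t 13.15 pos [ 0.5636 -0.0324  0.2063] yaw -38.89 total slide [-0.0165  0.0067  0.125 ] twist [-0.0005 -0.0008  0.0051] minrows 0.63 F [-0.42 -0.33 -1.5 ] open 0.0238 grip 44.98
```

View pics/w5.png

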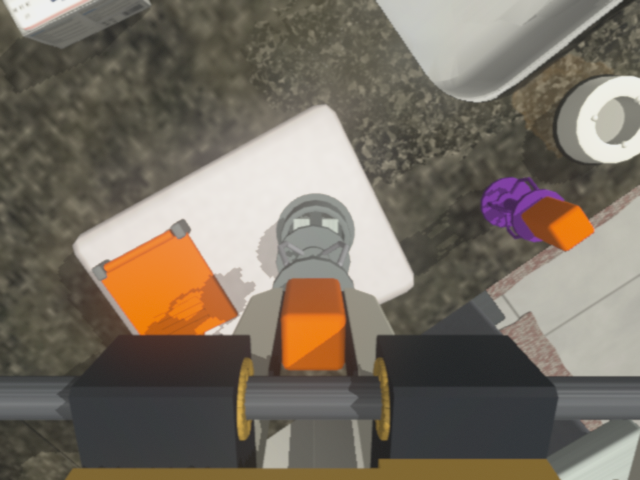

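The view shows the turret at (316,228) just behind the held beater, with two of its light blocks at (300,223) and (331,223). I measure these to check the socket position.

```bash
python3 - <<'E'
from h import *
im=cv2.imread('pics/w5.png')[:,:,::-1]; c=cams.get_calibration('wrist'); s=robot.read_state(); print(c['cx'],c['cy'])
r=R.from_rotvec(s['orientation'])
hsv=cv2.cvtColor(im,cv2.COLOR_RGB2HSV)
mm=((hsv[...,1]<40)&(im.min(2)>165)).astype(np.uint8); mm[:212]=0; mm[240:]=0; mm[:,:284]=0; mm[:,347:]=0
k,l,st,ce=cv2.connectedComponentsWithStats(mm)
for i in range(1,k):
    if st[i,4]>20:
        x,y,w,h=st[i,:4]
        for u in (x,x+w-1):
            q=ray(c,u,y+h/2,.084); print(st[i],u,'tool',(r.inv().apply(q-s['tool_pos'])*1000).round(1))
# turret outline circle at top (dark/grey vs white): use row extents
for v in (205,215,225,235): 
    row=im[v,255:375].min(1)<170; u=np.where(row)[0]+255; q0,q1=[r.inv().apply(ray(c,x,v,.084)-s['tool_pos'])*1000 for x in (u.min(),u.max())]; print(v,u.min(),u.max(),q0.round(1),q1.round(1))
o=((hsv[...,0]<16)&(hsv[...,1]>180)&(im[...,0]>100)); o[:,:270]=0;o[:,360:]=0
for v in (285,300,315): u=np.where(o[v])[0]; print('grip',v,u.min(),u.max())
print('socket est in tool',(r.inv().apply(np.array([.5594,-.0311,.084])-s['tool_pos'])*1000).round(1))
E
```

```text
312.920513047587 242.57708872090552
[293 219  17  10 122] 293 tool [  7.9 -14.5 122.2]
[293 219  17  10 122] 309 tool [  7.9  -2.9 122.2]
[322 219  16  14 155] 322 tool [  6.4   6.4 122.2]
[322 219  16  14 155] 337 tool [  6.4  17.2 122.2]
205 288 343 [ 21.8 -17.8 122.2] [ 21.8  21.3 122.2]
215 280 350 [ 14.5 -23.7 122.2] [ 14.5  26.4 122.2]
225 276 353 [  7.1 -26.7 122.2] [  7.1  28.8 122.2]
235 275 353 [ -0.3 -27.6 122.2] [ -0.3  29.  122.2]
grip 285 317 338
grip 300 290 341
grip 315 283 344
socket est in tool [ -4.2   1.7 122.2]
```

Emit:
play_rows(slide=[[-0.018,0.007,0],[0,0,0.03],[0,0,0.03],[0,0,0.03],[0,0,0.02],[0,0,0],[0,0,0],[0,0,0]], twist=[[0,0,0.005],[0,0,0],[0,0,0],[0,0,0],[0,0,0],[0,0,0],[0,0,0],[0,0,0]])

```text
t: 14.0
tool_pos: [0.559, -0.0309, 0.1785]
orientation: [-2.96, 1.054, -0.001]
force: [0.0, 0.0, -1.3]
opening: 0.0238
gripper_force: 45.0
```

```bash
python3 - <<'E'
from h import *
plan([.5591,-.0308,.150],np.radians(-39.2))
E
```

```text
t 14.0 pos [ 0.559  -0.0309  0.1785] yaw -39.19 total slide [ 0.0002 -0.0005  0.1141] twist [-0.0003 -0.0005  0.0001] minrows 0.57 F [ 0.02  0.02 -1.34] open 0.0238 grip 44.98
```

Emit:
play_rows(slide=[[0,0,0.012],[0,0,0.012],[0,0,0.012],[0,0,0.012],[0,0,0.012],[0,0,0],[0,0,0],[0,0,0]], twist=[[0,0,0],[0,0,0],[0,0,0],[0,0,0],[0,0,0],[0,0,0],[0,0,0],[0,0,0]])

```text
t: 14.8
tool_pos: [0.5588, -0.0308, 0.1633]
orientation: [-2.96, 1.054, -0.0]
force: [0.7, 0.3, -1.9]
opening: 0.024
gripper_force: 45.0
```

It has gone 4 mm into the slots with no resistance. I carry on down.

Emit:
play_rows(slide=[[0,0,0.008],[0,0,0.008],[0,0,0.008],[0,0,0.008],[0,0,0.008],[0,0,0.008],[0,0,0],[0,0,0]], twist=[[0,0,0],[0,0,0],[0,0,0],[0,0,0],[0,0,0],[0,0,0],[0,0,0],[0,0,0]])

```text
t: 15.6
tool_pos: [0.559, -0.0309, 0.1518]
orientation: [-2.959, 1.054, -0.001]
force: [-1.1, -0.5, 5.9]
opening: 0.024
gripper_force: 45.0
```

Emit:
play_rows(slide=[[0,0,0.006],[0,0,0.006],[0,0,0.004],[0,0,0],[0,0,0],[0,0,0],[0,0,0],[0,0,0]], twist=[[0,0,0],[0,0,0],[0,0,0],[0,0,0],[0,0,0],[0,0,0],[0,0,0],[0,0,0]])

```text
t: 16.4
tool_pos: [0.5593, -0.0309, 0.1497]
orientation: [-2.959, 1.054, -0.003]
force: [-6.4, 1.2, 17.6]
opening: 0.0238
gripper_force: 45.0
```

```bash
python3 - <<'E'
from h import *
im,d,c=grab('side'); W=pts(d,c); hsv=cv2.cvtColor(im,cv2.COLOR_RGB2HSV)
m=((hsv[...,0]<16)&(hsv[...,1]>180)&(hsv[...,2]>150)).astype(np.uint8)
m&=(np.abs(W[...,0]-.6)<.07)&(np.abs(W[...,1]-.09)<.06)
p=W[cv2.erode(m,np.ones((3,3)))>0];ctr=np.median(p,0);s=np.linalg.lstsq(np.c_[p[:,:2]-ctr[:2],np.ones(len(p))],p[:,2],rcond=None)[0];print('cover',len(p),ctr,s)
plan([.5594,-.0311,.1496],np.radians(-39.2))
cv2.imwrite('pics/s3.png',cv2.resize(im[190:300,230:350],None,fx=5,fy=5)[:,:,::-1])
E
```

```text
cover 127 [0.57069509 0.08740595 0.07374977] [ 0.00040673 -0.00333319  0.07374464]
t 16.45 pos [ 0.5593 -0.0309  0.1497] yaw -39.19 total slide [0.0008 0.0001 0.0004] twist [-0.0007 -0.0017  0.0002] minrows 0.01 F [-7.08 -0.22 17.41] open 0.0236 grip 44.99
```

View pics/s3.png

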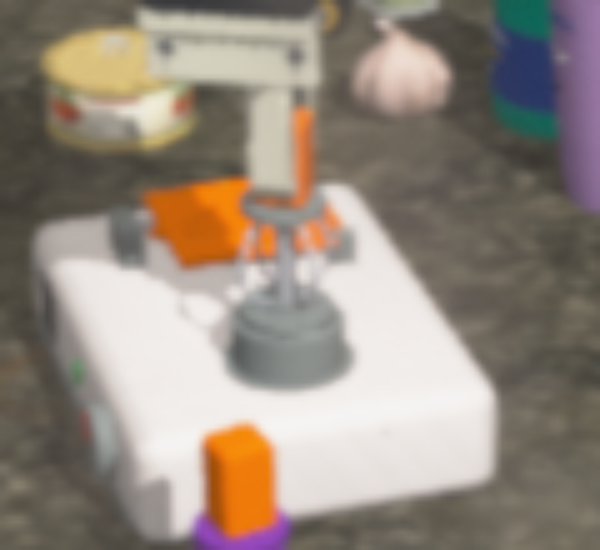

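The crop shows the flange flat on the turret at about (288,320), the beater upright, and the cover shut. I hand the job in.

```bash
python3 -c "
from plant import robot
print(robot.close_job())"
```

```text
the job is handed in; nothing more can be done
None
```

I handed the job in at about 16.5 s, but the judge's result was not shown: the cover is shut in its catch, and the beater is meshed, fully home on the turret, and still gripped (45 N) and pressed down (about 17 N).

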